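# Pump up the primer pot

### The job

Get the primer pot ready for spraying: push the vent lever over to its closed side, then press the pump plunger down and let it back up, again and again, until the red indicator pin stands fully out, and leave the plunger up and the vent closed. Only push with the fingertips: do not pull the plunger up, do not touch the indicator pin, and leave everything else on the bench where it is.

Things in the scene. Friction and masses are not known exactly. Their poses are not given: they have to be found in the camera images.
- pot: White primer pressure pot with a blue lid, fixed to the bench: a tank 200 mm across (lid 212 mm), lid top at 194 mm. Origin at the centre of its underside on the bench, z up; the pot stands turned up to 0.5 rad either way about z. In its frame the pump plunger is at x=0, y=+45 mm, the indicator pin at x=0, y=-58 mm, and the vent valve at x=0, y=-150 mm, on a dark steel post 50 mm square beside the tank.
- pump_top (a point): Centre of the top of the pump plunger: a flat black disc 92 mm across and 14 mm thick with a yellow centre, on an 18 mm stem; its top is 266 mm above the bench when up. It moves only vertically.
- pump (a joint): Travel of the pump plunger in m: 0 up (at rest), 0.030 pressed down to its stop. A spring of 300 N/m pushes it back up to 0 whenever it is let go; with the inner mechanism pressing takes up to about 13 N at the bottom. Negative values mean it is being pulled up.
- pin_tip (a point): Top of the indicator pin: a red pin 14 mm across in a brass collar 28 mm across whose top is 210 mm above the bench, on the lid. The pin stands 4 mm out of the collar when fully in, 32 mm when fully out; a green foot then shows below the red.
- pin (a joint): How far the indicator pin has come out in m: 0 fully in, 0.028 fully out; it starts between 0 and 0.010. It moves up only on the plunger's down stroke and stays where it is. A full stroke (down to the stop after the plunger has come right up) raises it by 0.008 (by 0.004 to 0.008 on the first and last); short strokes raise it less or not at all. Fully out, further strokes do nothing.
- vent_tip (a point): Centre of the red ball, 26 mm across, at the end of the vent lever (a 10 mm rod). The ball is 80 mm from the hinge, which lies across the pot's x at pot-frame x=0, y=-150 mm, 132 mm above the bench.
- vent (a joint): Angle of the vent lever in rad: 0 open, leaning 0.5 rad from upright to the pot's -x; 1.0 closed, leaning 0.5 rad to the pot's +x, against its stop. It starts between 0 and 0.25. A push of about 1 N at the ball moves it; it stays where it is left.
- jar: Small paint jar, 52 mm across, 65 mm tall, loose near the vent valve on the pot's +x side; origin at the centre of its underside. Leave alone.
- sanding_block: Cork sanding block 45 x 65 x 30 mm, loose near the pot on its -x side; origin at the centre of its underside. Leave alone.
- brush: Paint brush lying on the bench. Leave alone.
- fish: White wooden fish blank, about 200 x 110 x 14 mm, lying flat. Leave alone.
- mug: Blue mug, 76 mm across, 90 mm tall. Leave alone.
- screwdriver: Red-handled screwdriver lying on the bench. Leave alone.
- tin: Yellow-labelled paint tin, 84 mm across, 100 mm tall. Leave alone.

How it is judged:
On the way, in this order (a step that is already met when the one before it is completed fails the run):
1. the vent lever is closed (value of joint vent above 0.85 rad), for 0.1 s.
2. the indicator pin stands fully out (value of joint pin above 0.0265 m), for 0.2 s.
At the end, for the whole second after the job is handed in: The indicator pin is fully out (above 26.5 of its 28 mm), the vent lever is closed (above 0.85 of 1.0 rad), and the plunger is back up (within 4 mm) (value of joint pin above 0.0265 m and value of joint vent above 0.85 rad and value of joint pump below 0.004 m); the robot touches nothing.
It fails at once if the plunger is pumped while the vent is still open (value of joint pump above 0.008 m and value of joint vent below 0.8 rad).
It fails at once if the plunger is pulled up (value of joint pump below -0.004 m).
It fails at once if the robot touches the indicator pin (contact force between any of the fingers, the arm and pin_c0 above 0.5 N).
It fails at once if something else on the bench is moved or lifted (distance of any of jar, sanding_block, brush, fish, mug, screwdriver, tin from where it was at the start of the episode above 0.02 m).
It also fails if it takes over 45 s, if anything falls off the work surface, if the arm or the gripper's body presses on something with over 40 N, if the wrist force passes 120 N, or if a joint passes its speed limit or range.

### The arm

A 6-joint arm with a two-finger parallel gripper is mounted at the origin on the work surface. World frame = base frame: x ahead of the robot, y to its left, z up, the work surface at z = 0. Lengths are in m, angles in rad, forces in N, time in s.
With the tool pointing down it reaches from about 0.225 to 0.875 m from the base axis. Payload 3.4 kg.
Tool frame: the origin (TCP) lies on the centre line of the jaws, within the pads' length; the fingertips stand 17 mm ahead of it and the grasp point (between the pads) lies 2 mm behind it (nose_length is the distance from the TCP to the fingertips, in m); z points along the fingers, y is the line along which they close (so a half turn about z gives the same grasp; the last joint's range is limited). The gripper opens to 85 mm and grips with 20 to 120 N. Pads are 22 mm wide; open, the fingers measure 114 mm over their backs; the gripper's body (76 mm by 85 mm) begins 54 mm behind the grasp point. The pads swing forward as they close: fully open they stand 13 mm farther back than shut.
Start: joints at [1.228, 0.276, 1.505, -0, 1.361, -0.121], TCP at [0.127, 0.561, 0.248] pointing down, gripper open.
Joint ranges: [-2.89, 2.89], [-0.75, 2.08], [0.22, 2.7], [-1.18, 4.32], [0.11, 2.71], [-2.7, 2.7]. Speed limits (rad/s): [2.57, 2.57, 3.14, 3.14, 3.14, 3.14].

### API

Orientations are given as a unit quaternion [w, x, y, z].
In Python, from rig import get_state, get_image, sign_off, find_in, place_of, nose_length gives the robot as it stands.
- The arm moves only by the tool apply_moves, never from a script. Its argument "deltas" is one flat list of numbers, 5 for each row, row after row: the finger opening in mm, from 0 to 85.4, then the shift along the tool's x, y, z in mm, then the turn about the tool's z in degrees. A call has 1 to 12 rows; each row is the pose to reach, as a shift and turn from the pose commanded when the call began, along the tool's axes at that moment; what a row does not reach only later rows make up. A row lasts 1/12 s, in which the tool goes at most 41.7 mm and 7.16 degrees, less where a joint would pass 70% of its speed; a pose out of reach is approached as far as the arm can. A call with a gripper value outside its range is refused whole. The fingers move at their own pace and stop on an object; "squeeze" is the grip in N (left out, the last holds). Time passes only in rows, so rows that repeat a pose let the fingers close. It gives the time, the measured TCP pose, the force, the opening and the grip force at its end, in the units of the state.
- get_state(): the state, without advancing time (a new reading comes with each control period).
- get_image(name): name is "side" or "top" or "wrist"; returns a dict with "frame" (420x560x3 uint8, red, green, blue), "K" (3x3 intrinsics, pixels), "position" and "orientation" of the camera in the world. Camera axes: x right, y down, z forward; pixel columns grow to the right and rows downward; lengths in m; the calibration is good to about 2 mm. A picture is of the moment at which its call begins. There is no depth.
- sign_off(): hands the job in; it is judged then, once.
Trained networks look in a picture, given as the dict that the camera call returned (one of the last four; its "shot" number tells which), for a name from the list of things; names that differ only in an ending like _2 or _b are one class to them, and where a whole thing is asked for, a point or a joint stands for the part that bears it (a point fixed in the world has none). Each returns a list of dicts, best first, with "score" (0 to 1); they miss things now and then, are a little off and sometimes report something else, mostly with a low value. They report only what shows in the picture. A call takes as long as a camera call.
- find_in(query, picture): "point" ([column, row] in pixels, amid what is visible of it).
- place_of(query, picture): "point" ([column, row] in pixels: a listed point, or the origin of a listed thing).
The state is a dict: "clock": time; "qpos": joint angles; "qd": joint speeds; "effort": joint torques, N m; "position": TCP position; "ee_rot": TCP orientation; "contact_force": force on the tool from outside, world axes, zero at the start; "moment": the same for the moment, N m; "width": finger opening in m; "gripper_force": force on a finger pad.
Only numpy, scipy, OpenCV 4.12 (cv2) and the standard library are available. Lean on these libraries where they do the work, as an engineer would, in place of code of your own. Each camera call takes 0.05 s, during which the arm holds its last target. There are 200 camera calls.

## Working session

There is one attempt and no reset: what is moved stays moved. The work goes in short steps, Python scripts to look and compute and a tool call to move; the robot and the scene stay as the last step left them, time stands still between calls to the robot, and variables do not carry over. Pictures are saved under pics/ and viewed, at most 10 in all, crops included, and the job is handed in when it is done.

Besides the shell and the picture viewer there is one more tool, called after "Request:" as a command line: name --argument value ..., lists and objects as JSON in quotes. apply_moves: Moves the arm, as the interface text tells. Its arguments: {"type":"object","properties":{"deltas":{"type":"array"},"squeeze":{"type":"number"}},"required":["deltas"]}

```bash
mkdir -p pics; cat > h.py <<'E'
import numpy as np, cv2
from scipy.spatial.transform import Rotation as R
from rig import *
def rot(q): return R.from_quat([q[1],q[2],q[3],q[0]]).as_matrix()
def ray(p,uv):
    d=np.linalg.inv(p["K"])@[uv[0],uv[1],1.]; return np.array(p["position"]),rot(p["orientation"])@d
def atz(p,uv,z):
    o,d=ray(p,uv); return o+d*(z-o[2])/d[2]
def proj(p,X):
    c=rot(p["orientation"]).T@(np.array(X)-p["position"]); c=p["K"]@c; return c[:2]/c[2]
def tri(ps,uvs):
    A=0;b=0
    for p,u in zip(ps,uvs):
        o,d=ray(p,u); d=d/np.linalg.norm(d); M=np.eye(3)-np.outer(d,d); A=A+M; b=b+M@o
    return np.linalg.solve(A,b)
E
python3 - <<'E'
from h import *
s=get_state(); print(s["clock"],s["position"],s["ee_rot"],nose_length)
P={n:get_image(n) for n in("side","top")}
for n in P: cv2.imwrite(f"pics/{n}0.png",P[n]["frame"][...,::-1]); print(n,P[n]["position"])
D={}
for q in["pump_top","pin_tip","vent_tip","pot","jar","sanding_block"]:
    for n in P:
        r=place_of(q,P[n])[:2]; D[q,n]=r
        print(q,n,[(np.round(x["point"]),round(x["score"],2)) for x in r])
    if D[q,"side"] and D[q,"top"]: print("  tri",tri([P["side"],P["top"]],[D[q,n][0]["point"] for n in("side","top")]).round(4))
for q,z in(("pump_top",.266),("pot",0),("jar",0),("sanding_block",0)):
    for n in P:
        if D[q,n]: print(q,n,atz(P[n],D[q,n][0]["point"],z).round(4))
E
```

```text
0.0 [0.12635296 0.56042354 0.24743874] [-1.75191106e-04  1.10667558e-01  9.93857051e-01 -9.07014937e-04] 0.017
side [ 0.53648898 -0.81614174  1.05290605]
top [ 0.46985797 -0.05142218  1.31114089]
pump_top side [(array([258., 159.]), 0.93)]
pump_top top [(array([252., 219.]), 0.57), (array([429., 231.]), 0.31)]
  tri [0.5158 0.0096 0.2704]
pin_tip side [(array([263., 200.]), 0.48)]
pin_tip top [(array([288., 222.]), 0.36)]
  tri [ 0.5188 -0.0856  0.209 ]
vent_tip side [(array([251., 230.]), 0.55)]
vent_tip top [(array([320., 232.]), 0.57)]
  tri [ 0.4893 -0.1786  0.2039]
pot side [(array([264., 231.]), 0.62), (array([212., 247.]), 0.35)]
pot top []
jar side [(array([304., 276.]), 0.88), (array([204., 354.]), 0.45)]
jar top [(array([319., 187.]), 0.57)]
  tri [ 0.6378 -0.1972  0.0058]
sanding_block side [(array([212., 248.]), 0.62)]
sanding_block top [(array([287., 269.]), 0.76)]
  tri [ 0.3677 -0.091   0.0036]
pump_top side [0.5109 0.0135 0.266 ]
pump_top top [0.5208 0.0102 0.266 ]
pot side [ 0.5228 -0.029   0.    ]
jar side [ 0.6366 -0.1939  0.    ]
jar top [ 0.6404 -0.1978  0.    ]
sanding_block side [ 0.3664 -0.0885  0.    ]
sanding_block top [ 0.3682 -0.091   0.    ]
```

```bash
python3 - <<'E'
import cv2,numpy as np
a=cv2.imread("pics/side0.png")[110:320,130:400];b=cv2.imread("pics/top0.png")[120:330,170:440]
cv2.imwrite("pics/c.png",np.vstack([cv2.resize(x,(385*1,300)) for x in(a,b)]) if 0 else np.hstack([cv2.resize(x,(400,311)) for x in(a,b)]))
E
```

```text
(no output)
```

View pics/c.png

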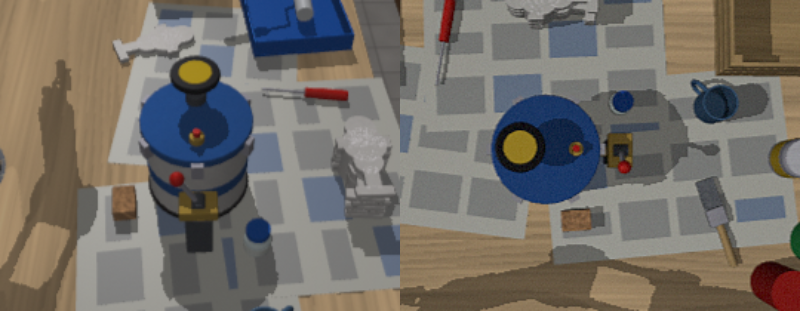

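View pics/top0.png

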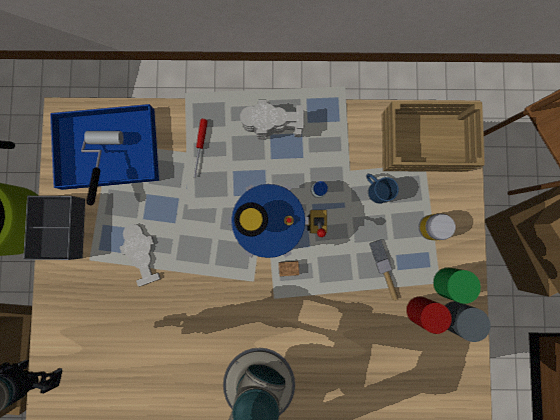

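The pictures show the plunger at (252,219), pin at (289,221), vent ball at (321,232), all in top view. The jar is at (319,187) and the block at (288,269). I'll fit the pot pose from colour blobs before moving.

```bash
cat >> h.py <<'E'
def blobs(p,kind):
    h=cv2.cvtColor(p["frame"],cv2.COLOR_RGB2HSV); H,S,V=[h[...,i].astype(int) for i in range(3)]
    m={"yellow":(H>20)&(H<33)&(S>150)&(V>110),"red":((H<6)|(H>174))&(S>170)&(V>90)}[kind].astype(np.uint8)
    n,l,st,c=cv2.connectedComponentsWithStats(m); return [(c[i].round(1),st[i,4]) for i in range(1,n) if st[i,4]>8]
E
python3 - <<'E'
from h import *
from scipy.optimize import least_squares
P={n:get_image(n) for n in("side","top")}
O={}
near={("yellow","side"):(258,159),("yellow","top"):(251,219),("pin","side"):(263,200),("pin","top"):(289,220),("ball","side"):(249,231),("ball","top"):(321,232)}
for (k,n),c in near.items():
    B=[b for b in blobs(P[n],"yellow" if k=="yellow" else "red") if np.hypot(*(b[0]-c))<12]
    B.sort(key=lambda b:np.hypot(*(b[0]-c))); print(k,n,B[:3])
    if B: O[k,n]=B[0][0]
def model(t):
    x,y,a,v,pz=t; w=lambda X,Y,Z:np.array([x+X*np.cos(a)-Y*np.sin(a),y+X*np.sin(a)+Y*np.cos(a),Z])
    l=v-.5
    return {"yellow":w(0,.045,.266),"pin":w(0,-.058,.210+(.004+pz)/1.3),"ball":w(.08*np.sin(l),-.15,.132+.08*np.cos(l))},w
def f(t):
    M,_=model(t); return np.concatenate([proj(P[n],M[k])-O[k,n] for k,n in O])
r=least_squares(f,[.52,-.035,.03,.1,.005],loss="soft_l1"); print(r.x.round(4),f(r.x).round(1))
M,w=model(r.x); print({k:v.round(4) for k,v in M.items()}, w(0,-.15,.132).round(4))
E
```

```text
yellow side [(array([261.2, 158. ]), np.int32(271))]
yellow top [(array([250.5, 218.8]), np.int32(382))]
pin side [(array([262.2, 198.6]), np.int32(14))]
pin top [(array([288.4, 219.6]), np.int32(15))]
ball side [(array([248.1, 229.6]), np.int32(48))]
ball top [(array([320.5, 232.7]), np.int32(49))]
[ 0.5209 -0.0292 -0.0044  0.0541  0.0069] [ 0.1 -0.  -0.4 -0.2 -0.4 -0.  -0.2  0.2  0.1  0.7  0.1 -0.1]
{'yellow': array([0.5211, 0.0158, 0.266 ]), 'pin': array([ 0.5207, -0.0872,  0.2184]), 'ball': array([ 0.4858, -0.1791,  0.2042])} [ 0.5203 -0.1792  0.132 ]
```

Request:
apply_moves --deltas '[0,-20,-30,-40,0,0,-40,-60,-80,-6,0,-464,-654,-100,-12.7,0,-464,-654,-100,-12.7,0,-464,-654,-100,-12.7,0,-464,-654,-100,-12.7,0,-464,-654,-100,-12.7,0,-464,-654,-100,-12.7,0,-464,-654,-100,-12.7,0,-464,-654,-100,-12.7,0,-464,-654,-100,-12.7,0,-464,-654,-100,-12.7]' --squeeze 30

```text
clock: 1.8
position: [0.3075, 0.1233, 0.332]
ee_rot: [0.001, -0.0, 1.0, 0.0]
contact_force: [1.3, 0.1, 0.9]
width: -0.0002
gripper_force: 0.0
```

Request:
apply_moves --deltas '[0,-120,-290,-10,0,0,-120,-290,-10,0,0,-120,-290,-10,0,0,-120,-290,-10,0,0,-120,-290,-10,0,0,-120,-290,-10,0,0,-120,-290,-10,0,0,-120,-290,-10,0,0,-120,-290,-10,0,0,-120,-290,-10,0,0,-120,-290,-10,0]'

```text
clock: 2.72
position: [0.427, -0.1642, 0.3413]
ee_rot: [-0.0, 0.0, 1.0, 0.001]
contact_force: [-0.1, 0.8, -0.7]
width: -0.0
gripper_force: 0.0
```

Request:
apply_moves --deltas '[0,-8,-17,40,0,0,-8,-17,80,0,0,-8,-17,115,0,0,-8,-17,132,0,0,-8,-17,132,0,0,-20,-17,132,0,0,-35,-17,132,0,0,-50,-17,132,0,0,-65,-17,132,0,0,-80,-17,132,0,0,-92,-17,132,0,0,-100,-17,132,0]'

```text
clock: 3.72
position: [0.5301, -0.1817, 0.2113]
ee_rot: [0.002, -0.001, 1.0, -0.001]
contact_force: [-1.7, 0.4, -1.4]
width: 0.0003
gripper_force: 0.5
```

Request:
apply_moves --deltas '[0,-7,0,0,0,0,-12,0,0,0,0,-12,0,0,0]'

```text
clock: 3.97
position: [0.5378, -0.1815, 0.2098]
ee_rot: [-0.003, -0.0, 1.0, 0.0]
contact_force: [-4.7, -0.2, 3.1]
width: -0.0001
gripper_force: 2.7
```

```bash
python3 - <<'E'
from h import *
a=get_image("side");b=get_image("top")
cv2.imwrite("pics/v.png",np.hstack([cv2.resize(x["frame"][130:290,170:390],(400,291)) for x in(a,b)])[...,::-1])
for p in(a,b): print(blobs(p,"red")[:8])
print([ [proj(p,[.5203+.08*np.sin(v-.5),-.179,.132+.08*np.cos(v-.5)]).round(1) for v in(.6,.8,1)] for p in(a,b)])
E
```

```text
[(array([350.6, 172.8]), np.int32(146)), (array([278.2, 229.3]), np.int32(49)), (array([129.3, 388.2]), np.int32(1474))]
[(array([200.9, 132.7]), np.int32(141)), (array([288.4, 219.6]), np.int32(15)), (array([435.4, 317.9]), np.int32(740))]
[[array([265.2, 228.1]), array([271.5, 228.8]), array([277.4, 230.1])], [array([320.8, 217.4]), array([320.7, 211.9]), array([320.4, 206.8])]]
```

View pics/v.png

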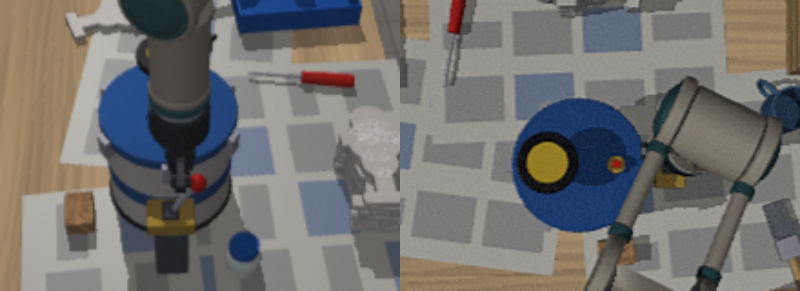

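The ball in the side view (278,229) matches vent = 1.0, so the lever is closed. I'll retreat, rise and go above the plunger.

Request:
apply_moves --deltas '[0,20,0,0,0,0,22,0,-40,0,0,19,0,-80,0,0,19,0,-120,0,0,19,20,-140,0,0,19,60,-140,0,0,19,100,-140,0,0,19,140,-140,0,0,19,180,-130,0,0,19,198,-110,0,0,19,198,-95,0,0,19,198,-95,0]'

```text
clock: 5.07
position: [0.5188, 0.0178, 0.3021]
ee_rot: [-0.002, -0.001, 1.0, 0.0]
contact_force: [-0.5, -0.3, 0.5]
width: -0.0002
gripper_force: 0.0
```

Request:
apply_moves --deltas '[0,0,0,0,0,0,0,0,0,0]'

```text
clock: 5.23
position: [0.5212, 0.0156, 0.3056]
ee_rot: [0.001, 0.0, 1.0, -0.0]
contact_force: [-0.2, 0.2, 0.3]
width: -0.0
gripper_force: 0.0
```

```bash
python3 - <<'E'
from h import *
a=get_image("side")
print(blobs(a,"red")[:6], get_state()["position"])
E
```

```text
[(array([350.6, 172.7]), np.int32(138)), (array([262.2, 198.6]), np.int32(14)), (array([277.2, 230. ]), np.int32(41))] [0.52136664 0.01537602 0.30579442]
```

Request:
apply_moves --deltas '[0,0,0,20,0,0,0,0,35,0,0,0,0,48,0,0,0,0,55,0,0,0,0,57,0,0,0,0,57,0,0,0,0,57,0]'

```text
clock: 5.87
position: [0.5229, 0.0151, 0.2518]
ee_rot: [0.004, 0.001, 1.0, -0.0]
contact_force: [-1.3, 0.3, 12.2]
width: 0.0
gripper_force: 6.2
```

Request:
apply_moves --deltas '[0,0,0,4,0,0,0,0,4,0]'

```text
clock: 6.03
position: [0.5229, 0.0151, 0.249]
ee_rot: [0.004, 0.001, 1.0, -0.0]
contact_force: [-3.1, 0.5, 20.0]
width: -0.0001
gripper_force: 10.2
```

Request:
apply_moves --deltas '[0,0,0,-25,0,0,0,0,-47,0,0,0,0,-50,0,0,0,0,-50,0,0,0,0,-30,0,0,0,0,-15,0,0,0,0,0,0,0,0,0,1,0,0,0,0,1,0,0,0,0,0,0]'

```text
clock: 6.87
position: [0.5232, 0.0153, 0.248]
ee_rot: [0.005, 0.001, 1.0, -0.001]
contact_force: [-1.8, -0.1, 21.5]
width: 0.0001
gripper_force: 11.1
```

Request:
apply_moves --deltas '[0,0,0,-25,0,0,0,0,-47,0,0,0,0,-50,0,0,0,0,-50,0,0,0,0,-30,0,0,0,0,-15,0,0,0,0,0,0,0,0,0,1,0,0,0,0,1,0,0,0,0,0,0]'

```text
clock: 7.7
position: [0.5225, 0.0157, 0.2473]
ee_rot: [0.004, 0.0, 1.0, -0.0]
contact_force: [-1.4, 0.3, 24.2]
width: 0.0002
gripper_force: 12.2
```

Request:
apply_moves --deltas '[0,0,0,-25,0,0,0,0,-47,0,0,0,0,-50,0,0,0,0,-50,0,0,0,0,-30,0,0,0,0,-15,0,0,0,0,0,0,0,0,0,1,0,0,0,0,1,0,0,0,0,0,0]'

```text
clock: 8.53
position: [0.5221, 0.0159, 0.247]
ee_rot: [0.003, 0.0, 1.0, -0.0]
contact_force: [-2.9, 0.7, 26.5]
width: 0.0001
gripper_force: 12.7
```

Request:
apply_moves --deltas '[0,0,0,-25,0,0,0,0,-50,0,0,0,0,-60,0,0,0,0,-60,0]'

```text
clock: 8.87
position: [0.521, 0.016, 0.3037]
ee_rot: [0.001, 0.0, 1.0, -0.0]
contact_force: [-0.3, 0.3, -0.6]
width: -0.0
gripper_force: 0.0
```

```bash
python3 - <<'E'
from h import *
a=get_image("side"); print(blobs(a,"red")[:6], get_state()["position"])
for e in(0,.01,.02,.028): print(e,proj(a,[.5207,-.0872,.214+e]).round(1))
cv2.imwrite("pics/p1.png",cv2.resize(a["frame"][130:250,200:340],(700,600),interpolation=2)[...,::-1])
E
```

```text
[(array([350.7, 172.7]), np.int32(139)), (array([262.1, 192.7]), np.int32(15)), (array([277.2, 230. ]), np.int32(41))] [0.52018946 0.01610847 0.30209365]
0 [261.9 199.7]
0.01 [261.8 197.2]
0.02 [261.7 194.6]
0.028 [261.6 192.5]
```

View pics/p1.png

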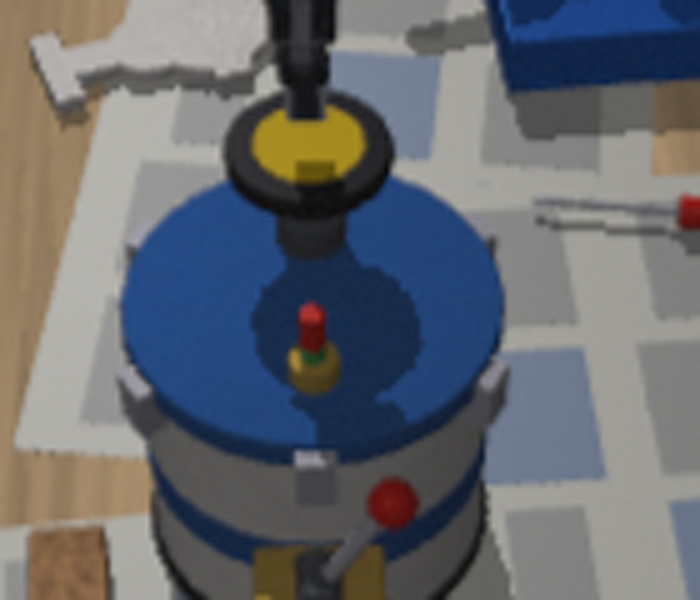

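The pin stands well out and the green foot shows at about (262,201). The vent is still closed. I'll do two more strokes for margin, then lift clear.

Request:
apply_moves --deltas '[0,0,0,25,0,0,0,0,45,0,0,0,0,58,0,0,0,0,60,0,0,0,0,60,0,0,0,0,60,0,0,0,0,30,0,0,0,0,8,0,0,0,0,8,0,0,0,0,8,0]'

```text
clock: 9.75
position: [0.52, 0.0162, 0.294]
ee_rot: [-0.001, 0.0, 1.0, 0.0]
contact_force: [0.1, -0.2, -0.9]
width: 0.0002
gripper_force: 0.0
```

Request:
apply_moves --deltas '[0,0,0,25,0,0,0,0,45,0,0,0,0,52,0,0,0,0,52,0,0,0,0,52,0,0,0,0,25,0,0,0,0,0,0,0,0,0,-40,0,0,0,0,-80,0,0,0,0,-80,0,0,0,0,-80,0,0,0,0,-80,0]'

```text
clock: 10.75
position: [0.5196, 0.0162, 0.3724]
ee_rot: [-0.003, 0.0, 1.0, 0.0]
contact_force: [0.2, -0.8, -0.3]
width: 0.0004
gripper_force: 0.0
```

```bash
python3 - <<'E'
from h import *
a=get_image("side"); print(blobs(a,"red")[:6], blobs(a,"yellow")[:3], get_state()["position"],get_state()["contact_force"])
cv2.imwrite("pics/p2.png",cv2.resize(a["frame"][130:250,200:340],(700,600),interpolation=2)[...,::-1])
E
```

```text
[(array([350.6, 172.6]), np.int32(135)), (array([262.1, 192.7]), np.int32(15)), (array([277.2, 230. ]), np.int32(41))] [(array([261.2, 158. ]), np.int32(272)), (array([254.4, 251.6]), np.int32(35))] [0.51936254 0.01622339 0.37202503] [-0.62649946 -0.11356235 -0.81171578]
```

View pics/p2.png

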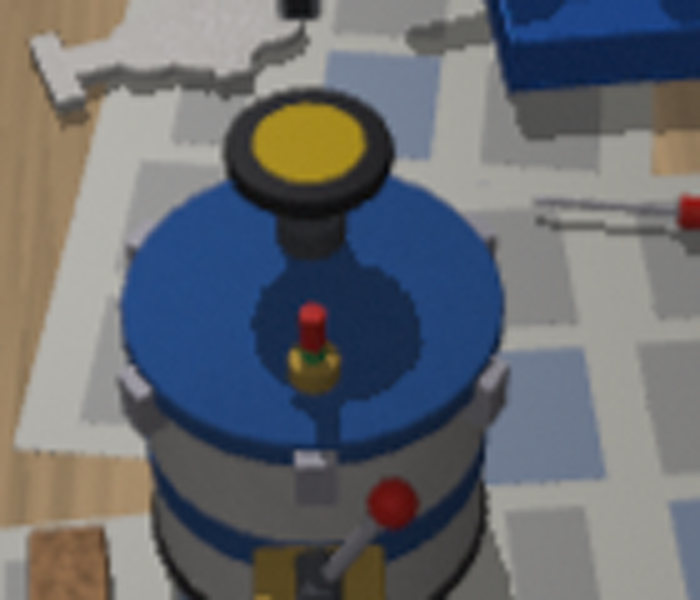

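The extra strokes left the pin unchanged at (262,193), so it is fully out. The plunger is back at its starting position (261,158), the vent is closed, and the arm is clear.

```bash
python3 -c "from rig import *; print(sign_off())"
```

```text
the job is handed in; nothing more can be done
None
```

I closed the vent and pumped the plunger until the pin stood fully out, then left the plunger up and the arm clear; the job is handed in after about 11 s of robot time, with no verdict returned.

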